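# Stand the washed rotor up and fit it on the centrifuge spindle

### The job

Take the washed blue rotor off its sloping white drain rest, stand it upright on its blue foot on the round green mat and let go of it there. Then pick it up again and slide it down over the brass spindle in the centrifuge bowl until it is fully home on the dark drive boss, lowering it with the gripper all the way (do not let it drop), and let go. Leave the glassware and bottles standing undisturbed.

Things in the scene. Friction and masses are not known exactly. Their poses are not given: they have to be found in the camera images.
- rotor: Loose centrifuge rotor, 0.36 to 0.57 kg, 120 mm long: aluminium hub tube, 38 mm outside diameter, on a round blue foot 96 mm wide, 22 mm thick; 24 mm bore right through. Origin: centre of the foot's underside; z along the hub, foot at 0 to 22 mm, top at 120 mm. Starts on the rest, foot low, hub rising at 30 degrees, its top end towards world -y give or take 25 degrees.
- rest: White sloping drain rest, fixed, base 150 x 90 mm, about 60 mm tall. Origin: on the work surface, 10 mm along its +x from the base's centre; +x is the level direction in which the lying hub rises. A lip and plate hold the rotor's foot; the hub lies in a V saddle at rotor z = 46 to 58 mm and is free beyond that.
- mat: Green round rubber mat, fixed, 170 mm diameter, top face 4 mm above the work surface. Origin: its centre, on the work surface; z up.
- centrifuge: White bench centrifuge without its lid, fixed, 230 x 230 x 160 mm, with a round steel bowl open at the top (mouth 180 mm diameter at 160 mm height, floor at 12 mm). Origin: centre of its underside, on the spindle's axis; z up.
- spindle_seat (a point): Centre of the top of the dark drive boss (56 mm diameter) in the bowl, 30 mm above the work surface; z up along the brass spindle. The spindle, 20 mm diameter, ends 80 mm above this point, its last 14 mm tapering to 8 mm. Rotor fully home: foot's underside on the boss, hub's top 10 mm below the bowl's mouth.
- beaker: Bystander: glass beaker, 72 mm diameter, 100 mm tall, loose. Origin: centre of its underside.
- amber_bottle: Bystander: amber bottle, 60 mm diameter, 130 mm tall, loose. Origin: centre of its underside.
- wash_bottle: Bystander: white bottle with red cap, 68 mm diameter, 150 mm tall, loose. Origin: centre of its underside.
- stain_jar: Bystander: green jar with black cap, 60 mm diameter, 70 mm tall, loose, near the robot. Origin: centre of its underside.
Not all that is in view belongs to the job. Leave any pink look-alike of the rotor alone. Leave any orange look-alike of the mat alone.

How it is judged:
By the outcome, as a careful person would: the job done as asked, in the order asked, and still so for the second after the job is handed in, with the robot touching nothing.
It also fails if it takes over 54 s, if anything falls off the work surface, if the arm or the gripper's body presses on something with over 40 N, if the wrist force passes 120 N, or if a joint passes its speed limit or range.

### The arm

A 6-joint arm with a two-finger parallel gripper is mounted at the origin on the work surface. World frame = base frame: x ahead of the robot, y to its left, z up, the work surface at z = 0. Lengths are in m, angles in rad, forces in N, time in s.
With the tool pointing down it reaches from about 0.4 to 0.825 m from the base axis. Payload 7 kg.
Tool frame: the origin (TCP) lies at the very end of the fingers, on their centre line; the grasp point (between the pads) lies 19 mm behind it; z points along the fingers, y is the line along which they close (so a half turn about z gives the same grasp; the last joint's range is limited). The gripper opens to 85 mm and grips with 20 to 120 N. Pads are 22 mm wide; open, the fingers measure 114 mm over their backs; the gripper's body (76 mm by 85 mm) begins 54 mm behind the grasp point. The pads swing forward as they close: fully open they stand 13 mm farther back than shut.
Start: joints at [1.547, 0.359, 0.012, 0, -1.224, -0.288], TCP at [0.207, 0.642, 0.231] pointing down, gripper open.
Joint ranges: [-3.07, 3.07], [-1.43, 2.12], [-1.02, 1.25], [-3.03, 1.67], [-3.05, -0], [-3.03, 3.03]. Speed limits (rad/s): [2.39, 2.39, 3.01, 3.14, 3.14, 3.14].

### API

Orientations are given as a 3x3 rotation matrix whose columns are the frame's x, y, z axes.
In Python, from rig import robot, cams, trace gives the robot as it stands. The module is installed in compiled form; this text tells all that it offers.
- The arm moves only by the tool servo_tool, never from a script. Its argument "rows" is a list of rows, each a list of 7 numbers: the shift along the tool's x, y, z normalised to -1 to 1, where 1 is 200 mm, then the turn, a rotation vector about the tool's x, y, z normalised to -1 to 1, where 1 is pi rad, then the opening, from 0 (shut) to 1 (fully open). A call has 1 to 20 rows; each row is the pose to reach, as a shift and turn from the pose commanded when the call began, along the tool's axes at that moment, turning the shorter way round; what a row does not reach only later rows make up. A row lasts 1/10 s, in which the tool goes at most 50 mm and 8.59 degrees, less where a joint would pass 70% of its speed; a pose out of reach is approached as far as the arm can. A call with a number of a shift or a turn outside -1 to 1 is refused whole. A call with a gripper value outside its range is refused whole. The fingers move at their own pace and stop on an object; the grip force is fixed at half the most. Time passes only in rows, so rows that repeat a pose let the fingers close. It gives the time, the measured TCP pose, the force, the opening and the grip force at its end, in the units of the state.
- robot.observe(): the state, without advancing time (a new reading comes with each control period).
- cams.read_camera(name): name is "scene" or "top"; returns a dict with "img" (384x512x3 uint8, red, green, blue), "depth" (384x512 float32, m along the optical axis (not along the pixel's ray), 0 where there is no reading), "fov_y" (degrees; the focal length in pixels is half the picture's height over the tangent of half this angle, whatever the lens; pixels are square), "cx", "cy" (the principal point, pixels), "rvec" (rotation vector, rad) and "tvec" (3), from world to camera coordinates, as OpenCV has them. Camera axes: x right, y down, z forward; pixel columns grow to the right and rows downward; lengths in m; the calibration is good to about 2 mm. A picture is of the moment at which its call begins.
- robot.sign_off(): hands the job in; it is judged then, once.
Trained networks look in the newest picture that a camera, given by its name, has taken for a name from the list of things; names that differ only in an ending like _2 or _b are one class to them, and where a whole thing is asked for, a point or a joint stands for the part that bears it (a point fixed in the world has none). Each returns a list of dicts, best first, with "p" (0 to 1); they miss things now and then, are a little off and sometimes report something else, mostly with a low value. They report only what shows in the picture. A call takes as long as a camera call. They do not tell look-alikes from the thing itself.
- trace(camera, target): "pixels" (384x512 bool, what is visible of it) and "point" ([column, row] in pixels, amid what is visible of it).
The state is a dict: "time": time; "q": joint angles; "qd": joint speeds; "tau": joint torques, N m; "eef_pos": TCP position; "tcp_rot": TCP orientation; "force": force on the tool from outside, world axes, zero at the start; "wrist_torque": the same for the moment, N m; "width": opening from 0.0 (shut) to 1.0 (fully open); "finger_force": force on a finger pad.
Only numpy, scipy, OpenCV 4.12 (cv2) and the standard library are available. Lean on these libraries where they do the work, as an engineer would, in place of code of your own. Each camera call takes 0.05 s, during which the arm holds its last target. There are 200 camera calls.

## Working session

There is one attempt and no reset: what is moved stays moved. The work goes in short steps, Python scripts to look and compute and a tool call to move; the robot and the scene stay as the last step left them, time stands still between calls to the robot, and variables do not carry over. Pictures are saved under pics/ and viewed, at most 10 in all, crops included, and the job is handed in when it is done.

Besides the shell and the picture viewer there is one more tool, called as a command line: name --pt "numbers of a row" for each row, then --argument value for the rest. servo_tool: Moves the arm, as the interface text tells. Its arguments: {"type":"object","properties":{"rows":{"type":"array","items":{"type":"array","items":{"type":"number"}}}},"required":["rows"]}

```bash
mkdir -p pics
cat > h.py <<'E'
import numpy as np, cv2
from rig import robot, cams, trace
def cam(n):
    c=cams.read_camera(n); c['f']=192/np.tan(np.radians(c['fov_y'])/2)
    c['R']=cv2.Rodrigues(np.array(c['rvec'],float))[0]; c['t']=np.array(c['tvec'],float).ravel(); return c
def cloud(c):
    v,u=np.mgrid[:384,:512]; d=c['depth']
    P=np.stack([(u-c['cx'])/c['f']*d,(v-c['cy'])/c['f']*d,d],-1)
    return (P-c['t'])@c['R']
def proj(c,p):
    q=c['R']@np.asarray(p)+c['t']; return q[:2]/q[2]*c['f']+[c['cx'],c['cy']]
def save(n,img): cv2.imwrite('pics/'+n,np.ascontiguousarray(img[...,::-1]))
E
python3 - <<'E'
from h import *
for n in ['top','scene']:
    c=cam(n); W=cloud(c); save(n+'0.png',c['img'])
    print(n,'campos',-c['R'].T@c['t'],c['f'])
    for k in ['rotor','rest','mat','centrifuge','spindle_seat','beaker','amber_bottle','wash_bottle','stain_jar']:
        for r in trace(n,k):
            m=r['pixels']&(c['depth']>0); p=W[m]
            if len(p): print(k,round(r['p'],2),np.round(r['point']),m.sum(),'med',np.median(p,0).round(3),'lo',np.percentile(p,3,0).round(3),'hi',np.percentile(p,97,0).round(3))
    np.savez(n+'0.npz',W=W,img=c['img'],depth=c['depth'])
print(robot.observe())
E
python3 -c "
import cv2,numpy as np
cv2.imwrite('pics/both0.png',cv2.resize(np.vstack([cv2.imread('pics/top0.png')]),(800,600)))"
```

```text
top campos [0.25776626 0.0990467  1.20048938] 457.4531603938539
rotor 0.86 [155. 164.] 1282 med [0.522 0.349 0.094] lo [0.488 0.267 0.045] hi [0.569 0.387 0.125]
rotor 0.66 [285.  98.] 610 med [0.713 0.019 0.088] lo [ 0.698 -0.009  0.01 ] hi [0.741 0.043 0.133]
rotor 0.58 [105. 234.] 1228 med [0.359 0.459 0.054] lo [0.321 0.409 0.021] hi [0.44  0.492 0.096]
rest 0.8 [174. 182.] 777 med [0.501 0.3   0.008] lo [0.482 0.258 0.002] hi [0.559 0.399 0.056]
mat 0.68 [183. 288.] 3616 med [0.232 0.266 0.005] lo [0.159 0.192 0.001] hi [0.307 0.338 0.01 ]
mat 0.66 [267. 171.] 3047 med [0.548 0.058 0.005] lo [ 0.475 -0.014  0.001] hi [0.621 0.131 0.01 ]
centrifuge 0.82 [394. 154.] 11379 med [ 0.579 -0.266  0.132] lo [ 0.444 -0.368  0.011] hi [ 0.693 -0.128  0.165]
spindle_seat 0.83 [397. 152.] 11177 med [ 0.578 -0.267  0.135] lo [ 0.444 -0.365  0.013] hi [ 0.69  -0.128  0.165]
beaker 0.68 [152. 108.] 872 med [0.7   0.364 0.06 ] lo [0.654 0.327 0.001] hi [0.727 0.392 0.102]
amber_bottle 0.91 [285.  96.] 608 med [0.713 0.019 0.088] lo [ 0.698 -0.008  0.014] hi [0.739 0.044 0.133]
wash_bottle 0.91 
[... 1472 characters left out ...]
8861856e-05,
       -1.22406572e+00, -2.88099144e-01]), 'qd': array([-0.00153627,  0.00045914,  0.00033083, -0.00140088, -0.00095175,
        0.00068496]), 'tau': array([-2.55397736e-04, -5.82986856e+01,  2.93659061e+01,  6.94219753e+00,
       -7.97180055e-04,  3.68237281e-07]), 'eef_pos': array([0.20706422, 0.64241318, 0.2313111 ]), 'tcp_rot': array([[ 9.51781317e-01, -3.06777319e-01, -3.46697283e-05],
       [-3.06777317e-01, -9.51781317e-01,  4.10085879e-05],
       [-4.55785043e-05, -2.83953215e-05, -9.99999999e-01]]), 'force': array([-0.62807911, -0.35327944, -1.17327447]), 'wrist_torque': array([-0.00614679, -0.01929748,  0.02897816]), 'finger_force': 0.0, 'width': 0.9995135712739703}
```

View pics/both0.png

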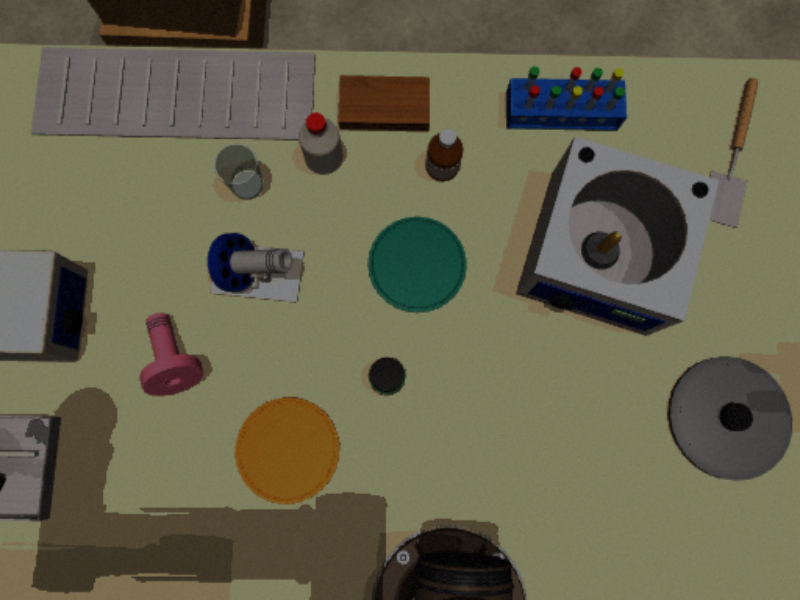

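View pics/scene0.png

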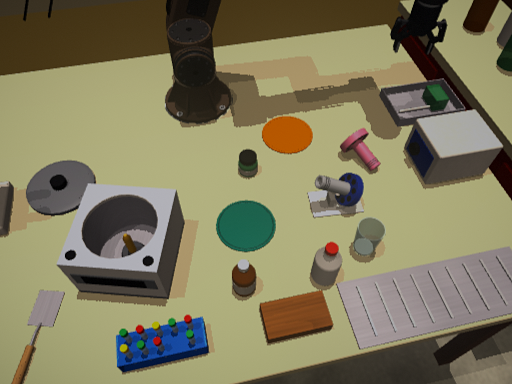

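The blue rotor is at about (250,262) in the enlarged top view, and the pink look-alike is at (165,360). The green mat is at (417,263) and the orange look-alike at (287,450). The centrifuge spindle is at about (608,243). The blue rotor on the white rest and the green mat match the task text. I'll fit the poses and confirm with one crop.

```bash
cat > fit.py <<'E'
from h import *
from scipy.optimize import least_squares
def sdf_cyl(r,s,R,a,b):
    dr=r-R; ds=np.abs(s-(a+b)/2)-(b-a)/2
    return np.minimum(np.maximum(dr,ds),0)+np.hypot(np.maximum(dr,0),np.maximum(ds,0))
def axis(az,el): return np.array([np.cos(el)*np.cos(az),np.cos(el)*np.sin(az),np.sin(el)])
def rotres(x,P):
    a=axis(x[3],x[4]); d=P-x[:3]; s=d@a; r=np.linalg.norm(d-np.outer(s,a),axis=1)
    return np.minimum(sdf_cyl(r,s,.019,0,.12),sdf_cyl(r,s,.048,0,.022))
def fitrotor(P,x0):
    o=least_squares(rotres,x0,args=(P,),loss='soft_l1',f_scale=.002,x_scale=[.01,.01,.01,.1,.1]); return o.x,np.median(abs(rotres(o.x,P)))
E
cat > m.py <<'E'
from fit import *
T={n:np.load(n+'0.npz') for n in('top','scene')}
PP=[]
for n,px in (('top',(155,164)),('scene',(343,188))):
    W=T[n]['W'];img=T[n]['img'].astype(int)
    reg=(np.linalg.norm(W[...,:2]-[.52,.335],axis=-1)<.13)&(W[...,2]>.02)&(W[...,2]<.2)
    blue=(img[...,2]>img[...,0]+40)
    import cv2
    hub=(W[...,2]>.075)&(np.abs(W[...,0]-.52)<.07)
    P=W[reg&(blue|hub)]; PP.append(P)
    print(n,len(P),fitrotor(P,[.52,.40,.06,-1.57,.52]))
P=np.vstack(PP); print(fitrotor(P,[.52,.40,.06,-1.57,.52]))
for n in T:
    W=T[n]['W'];img=T[n]['img'].astype(int)
    for nm,m in (('green',(img[...,1]>img[...,0]+30)&(img[...,2]>img[...,0]+10)&(W[...,2]<.012)&(np.abs(W[...,0]-.55)<.15)&(np.abs(W[...,1]-.06)<.12)),):
        p=W[m]; h=cv2.minEnclosingCircle(p[:,:2].astype(np.float32)); print(n,nm,h,p[:,2].mean())
    # centrifuge: rim circle
    m=(np.abs(W[...,2]-.16)<.006)&(np.abs(W[...,0]-.57)<.2)&(np.abs(W[...,1]+.25)<.2)
    p=W[m][:,:2]
    print(n,'body top',cv2.minAreaRect(p.astype(np.float32)))
    # spindle
    br=(img[...,0]>img[...,2]+40)&(W[...,2]>.035)&(W[...,2]<.12)&(np.hypot(W[...,0]-.57,W[...,1]+.25)<.06)
    s=W[br]
    f=lambda x:np.hypot(s[:,0]-x[0],s[:,1]-x[1])-np.where(s[:,2]<.096,.010,.010-(s[:,2]-.096)/.014*.006)
    o=least_squares(f,[.57,-.25],loss='soft_l1',f_scale=.002)
    print(n,'spindle',len(s),o.x,np.median(abs(o.fun)),s[:,2].max())
save('crop.png',cv2.resize(T['top']['img'][100:270,60:330],None,fx=2.9,fy=2.9))
E
python3 m.py
```

```text
top 1105 (array([ 0.52582644,  0.3881953 ,  0.08996489, -1.63029953,  0.33823879]), np.float64(0.005323953227235903))
scene 835 (array([ 0.53507717,  0.37217917,  0.055234  , -1.65520739,  0.52451252]), np.float64(0.001020027803066155))
(array([ 0.53350743,  0.37157533,  0.05533297, -1.65215615,  0.52459477]), np.float64(0.0011837086722966475))
top green ((0.5491675138473511, 0.05638517439365387), 0.08542471379041672) 0.005413756082365957
top body top ((0.5764691829681396, -0.2559545636177063), (0.23139707744121552, 0.23335213959217072), 72.91585540771484)
top spindle 23 [ 0.57620364 -0.25607712] 0.0009007687436758923 0.11509914092207565
scene green ((0.5530980825424194, 0.05831277370452881), 0.08493955433368683) 0.005520684122354138
scene body top ((0.5801034569740295, -0.2552356719970703), (0.2326890230178833, 0.23339401185512543), 73.02831268310547)
scene spindle 135 [ 0.57965243 -0.25485862] 0.000751922288500264 0.11220993045551993
```

View pics/crop.png

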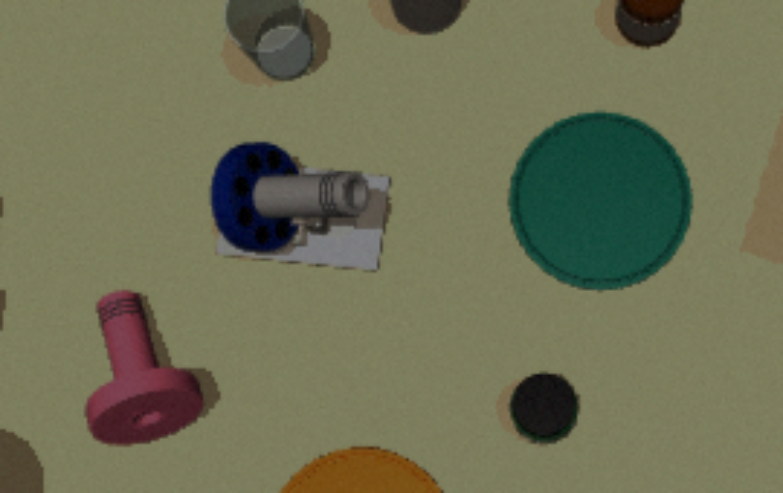

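The crop confirms it: the blue rotor is on the white rest at (280,195), the pink one at (145,370) is a separate object, and the green mat is at (600,200). The fit is good, with about 1 mm residual and 30.06° elevation. Next I'll work out the moves.

```bash
cat > go.py <<'E'
from fit import *
from scipy.spatial.transform import Rotation as Rn
def frame(z,y):
    z=z/np.linalg.norm(z); y=y-z*(y@z); y/=np.linalg.norm(y); return np.column_stack([np.cross(y,z),y,z])
def move(p0,R0,p,R):
    d=R0.T@(np.asarray(p)-p0)/.2; w=Rn.from_matrix(R0.T@R).as_rotvec()/np.pi
    return d.round(4),w.round(4)
def now():
    o=robot.observe(); return o['eef_pos'],o['tcp_rot'],o
O=np.array([.5335,.3716,.0553]);AZ=-1.652;a=axis(AZ,.5246)
Rg=frame(-axis(AZ,np.radians(60)),np.array([-1.,0,0])); G=O+.088*a
Tg=G+.019*Rg[:,2]; Tp=Tg-.08*Rg[:,2]
MAT=np.array([.551,.0573,.004]); SP=np.array([.578,-.2555,.03])
E
python3 - <<'E'
from go import *
p,R,o=now()
print('G',G,'Tg',Tg,'Tp',Tp);print(Rg)
for k in(1/3,2/3,1): print(k,move(p,R,p+(Tp-p)*k,Rg))
E
```

```text
G [0.52732182 0.29568484 0.09937628] Tg [0.52809241 0.30515354 0.0829218 ] Tp [0.52484783 0.26528534 0.15220383]
[[ 3.46944695e-18 -9.99177217e-01  4.05572296e-02]
 [-8.66738541e-01  2.02284362e-02  4.98352397e-01]
 [-4.98762770e-01 -3.51525141e-02 -8.66025404e-01]]
0.3333333333333333 (array([0.6969, 0.4358, 0.1318]), array([ 0.1155, -0.1357,  0.3944]))
0.6666666666666666 (array([1.3939, 0.8715, 0.2636]), array([ 0.1155, -0.1357,  0.3944]))
1 (array([2.0908, 1.3073, 0.3954]), array([ 0.1155, -0.1357,  0.3944]))
```

```bash
sed -i 's/np.array(\[-1.,0,0\])); G/np.array([np.sin(AZ),-np.cos(AZ),0])); G/' go.py
python3 - <<'E'
from go import *
p,R,o=now()
print(Rg);print(move(p,R,p+(Tp-p)/3,Rg))
E
```

```text
[[-7.02471824e-02 -9.96704793e-01  4.05572296e-02]
 [-8.63171671e-01  8.11144593e-02  4.98352397e-01]
 [-5.00000000e-01  1.19553786e-18 -8.66025404e-01]]
(array([0.6969, 0.4358, 0.1318]), array([ 0.1115, -0.1407,  0.4162]))
```

servo_tool --pt "0.7 0.44 0 0 0 0 1" --pt "0.7 0.44 0 0 0 0 1" --pt "0.7 0.44 0 0 0 0 1" --pt "0.7 0.44 0 0 0 0 1"

```text
time: 1.4
eef_pos: [0.3153, 0.5125, 0.2319]
tcp_rot: [[0.951, -0.309, 0.0], [-0.309, -0.951, 0.0], [0.0, -0.0, -1.0]]
force: [-1.1, -0.1, 0.2]
width: 0.998
finger_force: 0.0
```

Run:
```python
from go import *
p,R,o=now()
print(p,o['q'],o['time']);print(move(p,R,p+(Tp-p)*.55,Rg),move(p,R,Tp,Rg))
```

```text
[0.31533202 0.51252838 0.23185481] [ 1.34369797e+00  2.38888360e-01 -1.55606221e-01  1.13280479e-04
 -1.17626386e+00 -8.69600905e-02] 1.4
(array([0.758 , 0.4687, 0.2191]), array([ 0.1113, -0.1408,  0.4155])) (array([1.3782, 0.8522, 0.3984]), array([ 0.1113, -0.1408,  0.4155]))
```

servo_tool --pt "0.76 0.47 0.1 0.111 -0.141 0.416 1" --pt "0.76 0.47 0.1 0.111 -0.141 0.416 1" --pt "0.76 0.47 0.1 0.111 -0.141 0.416 1" --pt "0.76 0.47 0.1 0.111 -0.141 0.416 1" --pt "0.76 0.47 0.1 0.111 -0.141 0.416 1" --pt "0.76 0.47 0.1 0.111 -0.141 0.416 1" --pt "0.76 0.47 0.1 0.111 -0.141 0.416 1" --pt "0.76 0.47 0.1 0.111 -0.141 0.416 1" --pt "0.76 0.47 0.1 0.111 -0.141 0.416 1" --pt "0.76 0.47 0.1 0.111 -0.141 0.416 1" --pt "0.76 0.47 0.1 0.111 -0.141 0.416 1"

```text
time: 2.5
eef_pos: [0.4288, 0.3791, 0.2115]
tcp_rot: [[-0.071, -0.997, 0.039], [-0.863, 0.081, 0.499], [-0.5, 0.002, -0.866]]
force: [0.3, -0.0, 0.3]
width: 0.997
finger_force: 0.0
```

Run:
```python
from go import *
p,R,o=now()
print(p,R,o['q'],o['time']);print(move(p,R,Tp,Rg))
```

```text
[0.42876652 0.37913595 0.21151989] [[-0.0713661  -0.99667784  0.03924491]
 [-0.86285641  0.08142642  0.49884723]
 [-0.50038555  0.00173805 -0.86580095]] [ 0.82241503  0.05541883 -0.36091573 -0.45613922 -0.78287726 -0.63844216] 2.5
(array([ 0.6053, -0.5257, -0.0083]), array([ 0.0004,  0.0001, -0.0004]))
```

servo_tool --pt "0.605 -0.526 -0.008 0 0 0 1" --pt "0.605 -0.526 -0.008 0 0 0 1" --pt "0.605 -0.526 -0.008 0 0 0 1" --pt "0.605 -0.526 -0.008 0 0 0 1" --pt "0.605 -0.526 -0.008 0 0 0 1"

```text
time: 3.0
eef_pos: [0.5267, 0.2645, 0.1505]
tcp_rot: [[-0.072, -0.997, 0.038], [-0.864, 0.081, 0.497], [-0.498, 0.003, -0.867]]
force: [-1.0, -0.4, 0.0]
width: 0.999
finger_force: 0.0
```

Run:
```python
from go import *
p,R,o=now()
print(p,o['q'],o['time']);print(move(p,R,Tg,Rg))
c=cam('scene');t=cam('top')
A=c['img'][130:260,260:430];B=t['img'][90:220,90:260]
for cc in(c,t): print(proj(cc,G),proj(cc,O+.12*a))
save('pre.png',cv2.resize(np.hstack([A,B]),None,fx=2.35,fy=2.35,interpolation=cv2.INTER_CUBIC))
```

```text
[0.52672263 0.26447174 0.15053039] [ 0.46651346  0.22424614 -0.26452146 -0.58449539 -0.88387608 -0.21624272] 3.0
(array([-0.0079,  0.0086,  0.3944]), array([ 0.0008, -0.0007, -0.0005]))
[327.21977175 182.78408303] [318.17894571 180.35409445]
[171.77380344 165.99453497] [181.94866818 165.53250364]
```

View pics/pre.png

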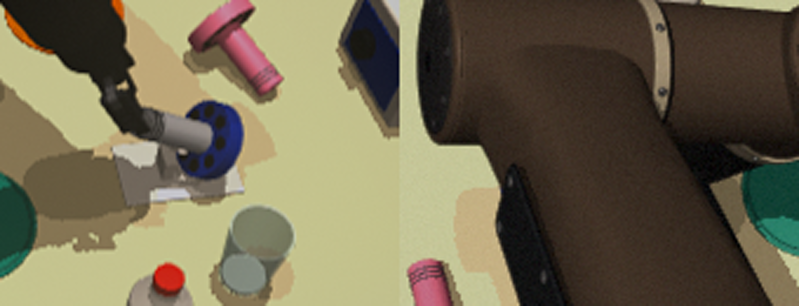

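In the left half (scene view) the open fingers straddle the hub's free end at about (145,120), lined up with it. The top view on the right is blocked by the arm. Advancing and closing.

servo_tool --pt "-0.008 0.008 0.13 0 0 0 1" --pt "-0.008 0.008 0.26 0 0 0 1" --pt "-0.008 0.008 0.394 0 0 0 1" --pt "-0.008 0.008 0.394 0 0 0 1"

```text
time: 3.5
eef_pos: [0.5246, 0.3088, 0.0825]
tcp_rot: [[-0.069, -0.997, 0.034], [-0.864, 0.077, 0.497], [-0.499, 0.005, -0.867]]
force: [-0.2, -0.2, -0.5]
width: 1.002
finger_force: 0.0
```

servo_tool --pt "0 0 0 0 0 0 0" --pt "0 0 0 0 0 0 0" --pt "0 0 0 0 0 0 0" --pt "0 0 0 0 0 0 0" --pt "0 0 0 0 0 0 0" --pt "0 0 0 0 0 0 0"

```text
time: 4.1
eef_pos: [0.5278, 0.3064, 0.0859]
tcp_rot: [[-0.069, -0.997, 0.04], [-0.863, 0.08, 0.499], [-0.5, -0.0, -0.866]]
force: [-1.3, -3.9, 7.2]
width: 0.414
finger_force: 59.6
```

```bash
cat >> go.py <<'E'
# rotor origin in tool frame, from nominal grasp
E
python3 - <<'E'
from go import *
p,R,o=now()
print(p,o['q'],o['time'],o['width'],o['finger_force'],o['force'])
print('up 0.1',R.T@np.array([0,0,.1])/.2, 'along',R.T@(a*.03+np.array([0,0,.03]))/.2)
E
```

```text
[0.52776018 0.3064233  0.0859232 ] [ 0.52546226  0.3216858  -0.2890557  -0.64584515 -0.75226941 -0.17178553] 4.1 0.4138752094768185 59.56996905093547 [-1.28620082 -3.88460517  7.21489157]
up 0.1 [-2.50240867e-01 -1.36052665e-04 -4.32873527e-01] along [-2.74733987e-04  3.90648622e-05 -2.59882532e-01]
```

servo_tool --pt "-0.025 0 -0.043 0 0 0 0" --pt "-0.075 0 -0.13 0 0 0 0" --pt "-0.15 0 -0.26 0 0 0 0" --pt "-0.25 0 -0.433 0 0 0 0" --pt "-0.35 0 -0.606 0 0 0 0" --pt "-0.35 0 -0.606 0 0 0 0"

```text
time: 4.7
eef_pos: [0.5295, 0.3074, 0.2315]
tcp_rot: [[-0.065, -0.997, 0.046], [-0.862, 0.08, 0.501], [-0.503, -0.007, -0.864]]
force: [0.3, 0.4, -3.2]
width: 0.417
finger_force: 60.6
```

```bash
cat > rotnow.py <<'E'
from go import *
def near(c,center,rad,nm):
    # rotor cloud: blue foot + light hub below gripper, near expected centre
    W=cloud(c);img=c['img'].astype(int)
    m=np.zeros((384,512),bool)
    for r in trace(nm,'rotor'):
        q=W[r['pixels']&(c['depth']>0)]
        if len(q) and np.linalg.norm(np.median(q,0)-center)<rad: m|=r['pixels']
    m&=(c['depth']>0)&(np.linalg.norm(W-center,axis=-1)<.12)
    return W[m]
def look(x0,cams_=('scene','top'),pic=None):
    x0=np.asarray(x0,float); cen=x0[:3]+.04*axis(x0[3],x0[4]); out=[]
    for n in cams_:
        c=cam(n); P=near(c,cen,.08,n)
        if len(P)<80: print(n,'few',len(P)); continue
        x,e=fitrotor(P,x0); print(n,len(P),x.round(4),'med',e.round(4)); out.append(x)
        if pic: save(n+pic,c['img'])
    return out
E
python3 - <<'E'
from rotnow import *
p,R,o=now()
print(p,R,o['q'],o['time'],o['width'],o['force'],o['wrist_torque'])
D=p-Tg
look(np.r_[O+D,AZ,.5246],pic='lift.png')
E
```

```text
[0.52951952 0.30735182 0.23151834] [[-0.06538754 -0.99678462  0.04631306]
 [-0.86166906  0.07980909  0.50115561]
 [-0.50324041 -0.0071372  -0.86411698]] [ 0.55441192  0.15172133 -0.17977666 -0.50986104 -0.96680338 -0.39628922] 4.7 0.4166706043298671 [ 0.30477682  0.38968666 -3.17334202] [-2.25190413  0.1134728  -0.12282735]
scene 1032 [ 0.5366  0.3725  0.2005 -1.6612  0.5231] med 0.0008
top few 0
```

```bash
cat >> rotnow.py <<'E'
def target(p,R,x,o_new,az_keep=True):
    """tool pose that brings rotor (pose x now) upright with origin at o_new"""
    a=axis(x[3],x[4]); k=np.cross(a,[0,0,1]); s=np.linalg.norm(k)
    Q=Rn.from_rotvec(k/s*np.arcsin(min(s,1))).as_matrix() if s>1e-6 else np.eye(3)
    return o_new+Q@(p-x[:3]), Q@R
E
python3 - <<'E'
from rotnow import *
p,R,o=now()
x=np.array([.5366,.3725,.2005,-1.661,.5231])
p2,R2=target(p,R,x,MAT+[0,0,.08])
print(p2,R2); d,w=move(p,R,p2,R2);print(d,w,d/2)
E
```

```text
[0.54523496 0.04383457 0.15324748] [[-0.07136889 -0.99600345 -0.0536993 ]
 [-0.8620182   0.08867488 -0.49906051]
 [ 0.50182777  0.01067238 -0.86490172]]
[ 1.3005 -0.2022 -0.3465] [-0.0022  0.3335  0.0028] [ 0.65025 -0.1011  -0.17325]
```

servo_tool --pt "0.1 -0.02 -0.03 0 0.048 0 0" --pt "0.2 -0.03 -0.06 0 0.095 0 0" --pt "0.3 -0.05 -0.09 0 0.143 0 0" --pt "0.4 -0.065 -0.12 0 0.19 0 0" --pt "0.5 -0.08 -0.14 0 0.238 0 0" --pt "0.6 -0.095 -0.16 0 0.286 0 0" --pt "0.65 -0.1 -0.173 -0.002 0.333 0.003 0" --pt "0.65 -0.1 -0.173 -0.002 0.333 0.003 0"

```text
time: 5.7
eef_pos: [0.5353, 0.1757, 0.1843]
tcp_rot: [[-0.068, -0.996, -0.057], [-0.858, 0.088, -0.506], [0.509, 0.014, -0.861]]
force: [-0.1, 0.2, -5.1]
width: 0.414
finger_force: 61.1
```

Run:
```python
from rotnow import *
p,R,o=now()
print(p,R,o['q'],o['time'],o['width'],o['force'])
p2=np.array([.5452,.0438,.1532]);R2=np.array([[-0.07136889,-0.99600345,-0.0536993],[-0.8620182,0.08867488,-0.49906051],[ 0.50182777,0.01067238,-0.86490172]])
print(move(p,R,p2,R2))
```

```text
[0.53530564 0.17569112 0.18430727] [[-0.06847776 -0.99603657 -0.05676224]
 [-0.85806918  0.08782664 -0.50596814]
 [ 0.50894801  0.01405836 -0.86068245]] [ 0.85915577  0.41299247 -0.25824967  0.29816474 -1.36306142 -1.07439173] 5.7 0.4144515793163031 [-0.14080334  0.19605904 -5.09481607]
(array([ 0.4833, -0.1094,  0.4647]), array([ 0.0008, -0.0026,  0.0008]))
```

servo_tool --pt "0.16 -0.035 0.15 0 -0.002 0 0" --pt "0.32 -0.07 0.3 0 -0.002 0 0" --pt "0.483 -0.109 0.465 0 -0.002 0 0" --pt "0.483 -0.109 0.465 0 -0.002 0 0" --pt "0.483 -0.109 0.465 0 -0.002 0 0"

```text
time: 6.2
eef_pos: [0.5461, 0.0427, 0.1564]
tcp_rot: [[-0.076, -0.996, -0.052], [-0.867, 0.092, -0.489], [0.492, 0.008, -0.87]]
force: [0.6, 0.2, -3.1]
width: 0.419
finger_force: 61.9
```

Run:
```python
from rotnow import *
p,R,o=now()
print(p,R,o['q'],o['time'],o['width'],o['force'])
for x in look(np.r_[MAT+[0,0,.08],-1.66,1.5],pic='mat.png'):
    p2,R2=target(p,R,x,MAT+[0,0,.001]); print(axis(x[3],x[4]).round(3),move(p,R,p2,R2))
    print('v down',R.T@np.array([0,0,-.01])/.2)
```

```text
[0.54608342 0.04273138 0.15643114] [[-0.0759014  -0.99574916 -0.05217841]
 [-0.86721199  0.09174943 -0.48941332]
 [ 0.49212025  0.00810259 -0.87048952]] [ 0.67521213  0.35199447 -0.44830544  0.38794262 -1.17753942 -0.98945961] 6.2 0.4191676087900069 [ 0.56617918  0.24450393 -3.08952046]
scene few 0
top 799 [ 0.5436  0.0522  0.0868 -3.1763  1.5487] med 0.0016
[-0.022  0.001  1.   ] (array([-0.2266, -0.0456,  0.3415]), array([-0.0061,  0.0004, -0.0035]))
v down [-0.02460601 -0.00040513  0.04352448]
```

servo_tool --pt "-0.07 -0.01 0.1 0 0 0 0" --pt "-0.14 -0.02 0.21 0 0 0 0" --pt "-0.2 -0.03 0.3 0 0 0 0" --pt "-0.2 -0.03 0.3 0 0 0 0" --pt "-0.2 -0.03 0.3 0 0 0 0" --pt "-0.2 -0.03 0.3 0 0 0 0"

```text
time: 7.0
eef_pos: [0.5532, 0.0496, 0.0862]
tcp_rot: [[-0.074, -0.996, -0.049], [-0.867, 0.088, -0.491], [0.493, 0.006, -0.87]]
force: [0.1, -0.5, -3.3]
width: 0.414
finger_force: 61.8
```

Run:
```python
from rotnow import *
p,R,o=now()
print(p,R,o['time'],o['width'],o['force'])
for x in look(np.r_[MAT+[0,0,.012],-1.66,1.5],pic='mat.png'):
    p2,R2=target(p,R,x,MAT+[0,0,.001]); print(axis(x[3],x[4]).round(3),move(p,R,p2,R2))
```

```text
[0.55324512 0.04961959 0.08619474] [[-0.07380084 -0.99608412 -0.04868123]
 [-0.86692975  0.08820678 -0.49056331]
 [ 0.49293634  0.00599922 -0.8700447 ]] 7.0 0.4139558896288828 [ 0.08364767 -0.49291505 -3.31154903]
scene 847 [ 0.5547  0.0555  0.0159 -3.3056  1.5893] med 0.001
top 723 [ 0.5501  0.0559  0.0156 -3.357   1.5474] med 0.0018
[ 0.018 -0.003  1.   ] (array([-0.0336,  0.0255,  0.0439]), array([0.0051, 0.0004, 0.0029]))
[-0.023  0.005  1.   ] (array([-0.0321, -0.0125,  0.0436]), array([-0.0064, -0.0009, -0.0036]))
```

servo_tool --pt "-0.012 0 0.022 0 0 0 0" --pt "-0.022 0 0.04 0 0 0 0" --pt "-0.022 0 0.04 0 0 0 0" --pt "-0.024 0 0.044 0 0 0 0" --pt "-0.024 0 0.044 0 0 0 0" --pt "-0.024 0 0.044 0 0 0 0"

```text
time: 7.8
eef_pos: [0.5526, 0.0487, 0.0763]
tcp_rot: [[-0.074, -0.996, -0.05], [-0.866, 0.089, -0.492], [0.495, 0.007, -0.869]]
force: [-5.0, 3.2, 10.6]
width: 0.418
finger_force: 63.5
```

servo_tool --pt "-0.0025 0 0.0045 0 0 0 0" --pt "-0.0025 0 0.0045 0 0 0 0"

```text
time: 8.0
eef_pos: [0.5526, 0.0486, 0.0763]
tcp_rot: [[-0.074, -0.996, -0.049], [-0.866, 0.089, -0.493], [0.495, 0.006, -0.869]]
force: [-8.7, 4.7, 19.1]
width: 0.415
finger_force: 64.5
```

servo_tool --pt "-0.0025 0 0.0045 0 0 0 0" --pt "-0.0025 0 0.0045 0 0 0 0"

```text
time: 8.2
eef_pos: [0.5526, 0.0487, 0.0763]
tcp_rot: [[-0.074, -0.996, -0.049], [-0.865, 0.088, -0.494], [0.496, 0.006, -0.868]]
force: [-12.5, 8.4, 25.9]
width: 0.414
finger_force: 65.4
```

servo_tool --pt "0.0035 0 -0.006 0 0 0 0" --pt "0.0035 0 -0.006 0 0 0 0.4" --pt "0.0035 0 -0.006 0 0 0 0.5" --pt "0.0035 0 -0.006 0 0 0 0.7" --pt "0.0035 0 -0.006 0 0 0 1" --pt "0.0035 0 -0.006 0 0 0 1" --pt "0.0035 0 -0.006 0 0 0 1"

```text
time: 8.9
eef_pos: [0.5524, 0.0485, 0.0742]
tcp_rot: [[-0.074, -0.996, -0.051], [-0.866, 0.089, -0.492], [0.494, 0.008, -0.869]]
force: [-0.0, -0.7, 0.1]
width: 0.999
finger_force: 0.0
```

Run:
```python
from rotnow import *
p,R,o=now()
print(p,R,o['time'],o['width'],o['force'])
look(np.r_[MAT,-1.66,1.5],pic='rel.png')
```

```text
[0.55244187 0.04847364 0.07422517] [[-0.07371023 -0.99599143 -0.0506741 ]
 [-0.86624846  0.08912003 -0.49160067]
 [ 0.49414613  0.00766036 -0.86934511]] 8.9 0.9985587609624841 [-0.00178157 -0.65036903  0.08343101]
scene 883 [ 0.554   0.0547  0.0058 -0.3106  1.5557] med 0.0012
top 631 [ 0.5508  0.0539  0.0053 -3.654   1.5588] med 0.0016
```

servo_tool --pt "0 0 -0.15 0 0 0 1" --pt "0 0 -0.35 0 0 0 1" --pt "0 0 -0.6 0 0 0 1" --pt "0 0 -0.6 0 0 0 1" --pt "0 0 -0.6 0 0 0 1"

```text
time: 9.6
eef_pos: [0.5589, 0.1085, 0.1795]
tcp_rot: [[-0.074, -0.996, -0.048], [-0.867, 0.088, -0.49], [0.492, 0.006, -0.871]]
force: [0.2, -0.6, -0.3]
width: 1.002
finger_force: 0.0
```

Run:
```python
from rotnow import *
p,R,o=now()
print(p,o['time'],o['q'])
X=look(np.r_[MAT,-1.66,1.5],pic='b.png')
Rd=frame(np.array([0,0,-1.]),np.array([-.996,.089,0]))
print(move(p,R,[.5524,.0543,.19],Rd))
```

```text
[0.55888754 0.10851442 0.17947027] 9.6 [ 0.75049037  0.38522404 -0.32229937  0.34605582 -1.28176956 -1.00773717]
scene 1018 [0.5541 0.0542 0.0057 0.0022 1.5618] med 0.0011
top 1010 [ 0.5508  0.0533  0.0056 -3.0108  1.5665] med 0.0013
(array([0.2634, 0.0087, 0.0885]), array([ 0.0017, -0.1638,  0.0007]))
```

servo_tool --pt "0.08 0 0 0 -0.045 0 1" --pt "0.16 0.005 0.03 0 -0.09 0 1" --pt "0.22 0.008 0.06 0 -0.13 0 1" --pt "0.263 0.009 0.088 0.002 -0.164 0 1" --pt "0.263 0.009 0.088 0.002 -0.164 0 1" --pt "0.263 0.009 0.088 0.002 -0.164 0 1"

```text
time: 10.4
eef_pos: [0.5516, 0.0518, 0.1892]
tcp_rot: [[-0.09, -0.996, -0.002], [-0.996, 0.09, -0.002], [0.002, 0.002, -1.0]]
force: [0.3, 0.8, 0.8]
width: 1.001
finger_force: 0.0
```

Run:
```python
from rotnow import *
p,R,o=now()
print(p,o['time'],o['q'])
Rd=frame(np.array([0,0,-1.]),np.array([-.996,.089,0]))
print(move(p,R,[.5524,.0538,.083],Rd))
```

```text
[0.55161008 0.05176777 0.1892254 ] 10.4 [ 4.47709252e-01  1.94337161e-01 -3.16652988e-01  1.00409834e-03
 -1.06248142e+00 -5.38819516e-01]
(array([-0.0116, -0.004 ,  0.5311]), array([ 0.0006, -0.0007, -0.0005]))
```

servo_tool --pt "-0.01 -0.004 0.15 0 0 0 1" --pt "-0.01 -0.004 0.3 0 0 0 1" --pt "-0.01 -0.004 0.43 0 0 0 1" --pt "-0.01 -0.004 0.53 0 0 0 1" --pt "-0.01 -0.004 0.53 0 0 0 1" --pt "-0.01 -0.004 0.53 0 0 0 1"

```text
time: 11.0
eef_pos: [0.5526, 0.0557, 0.083]
tcp_rot: [[-0.086, -0.996, -0.003], [-0.996, 0.086, -0.003], [0.003, 0.003, -1.0]]
force: [0.7, 0.0, 0.4]
width: 0.994
finger_force: 0.0
```

servo_tool --pt "0 0 0 0 0 0 0.6" --pt "0 0 0 0 0 0 0.5" --pt "0 0 0 0 0 0 0.4" --pt "0 0 0 0 0 0 0" --pt "0 0 0 0 0 0 0" --pt "0 0 0 0 0 0 0" --pt "0 0 0 0 0 0 0"

```text
time: 11.7
eef_pos: [0.5532, 0.0555, 0.0844]
tcp_rot: [[-0.087, -0.996, -0.0], [-0.996, 0.087, -0.001], [0.001, 0.0, -1.0]]
force: [-2.7, 0.7, 7.2]
width: 0.414
finger_force: 61.3
```

Run:
```python
from rotnow import *
p,R,o=now()
print(p,R,o['time'],o['width'],o['finger_force'],o['force'],o['wrist_torque'])
look(np.r_[MAT,-1.66,1.5],pic='g2.png')
```

```text
[0.55319659 0.0554678  0.08439466] [[-8.72704793e-02 -9.96184640e-01 -1.65704244e-04]
 [-9.96184331e-01  8.72705836e-02 -7.89377053e-04]
 [ 8.00826401e-04  9.61826581e-05 -9.99999675e-01]] 11.7 0.41446711966680533 61.29833172541112 [-2.68556206  0.68096171  7.15035664] [0.31763197 0.65634615 0.00380866]
scene 839 [ 0.554   0.0542  0.0056 -0.1228  1.5681] med 0.001
top 579 [ 0.5521  0.0533  0.0057 -0.9281  1.5656] med 0.0012
```

servo_tool --pt "0 0 -0.03 0 0 0 0" --pt "0 0 -0.15 0 0 0 0" --pt "0 0 -0.35 0 0 0 0" --pt "0 0 -0.55 0 0 0 0" --pt "0 0 -0.75 0 0 0 0" --pt "0 0 -0.95 0 0 0 0" --pt "0 0 -0.95 0 0 0 0" --pt "0 0 -0.95 0 0 0 0"

```text
time: 12.7
eef_pos: [0.5527, 0.0556, 0.2738]
tcp_rot: [[-0.088, -0.996, -0.001], [-0.996, 0.088, 0.0], [0.0, 0.001, -1.0]]
force: [-0.8, -0.5, -5.0]
width: 0.416
finger_force: 61.6
```

Run:
```python
from rotnow import *
p,R,o=now()
print(p,R,o['time'],o['q'],o['width'],o['force'],o['wrist_torque'])
for x in look(np.r_[.5525,.054,.194,-1.66,1.55],pic='up2.png'): print(axis(x[3],x[4]),(x[:3]-p).round(4))
p2=np.array([*SP[:2],p[2]]); print(move(p,R,(p+p2)/2,R))
```

```text
[0.55267552 0.05561963 0.27376291] [[-8.78871518e-02 -9.96130007e-01 -9.26042489e-04]
 [-9.96130435e-01  8.78871814e-02  8.79098198e-06]
 [ 7.26303033e-05  9.23231722e-04 -9.99999571e-01]] 12.7 [ 4.52556736e-01  1.37104075e-01 -1.86942560e-01 -4.35377794e-04
 -1.24757870e+00 -5.40419004e-01] 0.4161524706783048 [-0.80583622 -0.47477626 -5.02257204] [ 0.09211675  0.07484975 -0.0135005 ]
scene 1090 [ 0.5535  0.0542  0.195  -3.6597  1.5744] med 0.0007
top 932 [0.5502 0.053  0.1928 5.8225 1.5598] med 0.001
[ 0.00316573 -0.00180462  0.99999336] [ 0.0009 -0.0014 -0.0788]
[ 0.00981444 -0.00487092  0.99993997] [-0.0025 -0.0026 -0.0809]
(array([ 7.692e-01, -1.314e-01, -1.000e-04]), array([0., 0., 0.]))
```

servo_tool --pt "0.15 -0.025 0 0 0 0 0" --pt "0.35 -0.06 0 0 0 0 0" --pt "0.55 -0.09 0 0 0 0 0" --pt "0.75 -0.13 0 0 0 0 0" --pt "0.9 -0.155 0 0 0 0 0" --pt "0.9 -0.155 0 0 0 0 0"

```text
time: 13.5
eef_pos: [0.5675, -0.1298, 0.2719]
tcp_rot: [[-0.091, -0.996, -0.005], [-0.996, 0.091, -0.002], [0.003, 0.005, -1.0]]
force: [-0.1, 0.3, -4.7]
width: 0.419
finger_force: 61.5
```

Run:
```python
from rotnow import *
p,R,o=now()
print(p,o['time'])
print(move(p,R,[.5787,-.2535,p[2]],R))
```

```text
[ 0.56753277 -0.12977157  0.27189203] 13.5
(array([ 0.611 , -0.1118,  0.0011]), array([0., 0., 0.]))
```

servo_tool --pt "0.15 -0.03 0 0 0 0 0" --pt "0.3 -0.055 0 0 0 0 0" --pt "0.45 -0.082 0 0 0 0 0" --pt "0.611 -0.112 0 0 0 0 0" --pt "0.611 -0.112 0 0 0 0 0" --pt "0.611 -0.112 0 0 0 0 0" --pt "0.611 -0.112 0 0 0 0 0"

```text
time: 14.2
eef_pos: [0.5795, -0.2495, 0.2729]
tcp_rot: [[-0.087, -0.996, -0.003], [-0.996, 0.087, -0.001], [0.001, 0.003, -1.0]]
force: [-0.4, 0.2, -3.9]
width: 0.417
finger_force: 61.5
```

Run:
```python
from rotnow import *
p,R,o=now()
print(p,R,o['time'],o['q'],o['force'])
for x in look(np.r_[.5787,-.254,.194,-1.66,1.55],pic='ov.png'): print(axis(x[3],x[4]),(x[:3]-p).round(4))
save('ovc.png',cv2.resize(cv2.imread('pics/sceneov.png')[150:330,30:260,::-1],None,fx=3,fy=3))
```

```text
[ 0.57954939 -0.24953729  0.27287975] [[-8.72544267e-02 -9.96181499e-01 -3.01440936e-03]
 [-9.96185482e-01  8.72572341e-02 -8.12472738e-04]
 [ 1.07239933e-03  2.93201900e-03 -9.99995127e-01]] 14.2 [-9.70421242e-02  2.65764747e-01 -2.59116464e-02  1.14825479e-03
 -1.28204163e+00  9.34639418e-03] [-0.38435058  0.20936243 -3.90924333]
scene few 0
top few 0[ WARN:0@1.934] global loadsave.cpp:275 findDecoder imread_('pics/sceneov.png'): can't open/read file: check file path/integrity
Traceback (most recent call last):
TypeError: 'NoneType' object is not subscriptable
```

```bash
cat >> rotnow.py <<'E'
def look2(x0,zlo,zhi,pic=None):
    """upright held rotor: geometric selection by height band; also spindle in same frame if seen"""
    out=[]
    for n in('scene','top'):
        c=cam(n); W=cloud(c)
        if pic: save(n+pic,c['img'])
        m=(c['depth']>0)&(W[...,2]>zlo)&(W[...,2]<zhi)&(np.hypot(W[...,0]-x0[0],W[...,1]-x0[1])<.062)
        P=W[m]
        if len(P)<80: print(n,'few',len(P)); continue
        x,e=fitrotor(P,np.asarray(x0,float)); print(n,len(P),x[:3].round(4),axis(*x[3:]).round(3),e.round(4)); out.append(x)
    return out
E
python3 - <<'E'
from rotnow import *
p,R,o=now(); print(p)
for x in look2(np.r_[p[:2],.194,-1.66,1.55],.172,.268,'ov.png'): print((x[:3]-p).round(4))
save('ovc.png',np.hstack([cv2.resize(cv2.imread('pics/%sov.png'%n)[s][...,::-1],(390,390)) for n,s in(('scene',np.s_[150:330,30:210]),('top',np.s_[70:220,330:480]))]))
E
```

```text
[ 0.57989126 -0.24935019  0.27388664]
scene 1212 [ 0.5811 -0.2509  0.1949] [ 0.    -0.002  1.   ] 0.0008
top few 0
[ 0.0012 -0.0015 -0.079 ]
```

View pics/ovc.png

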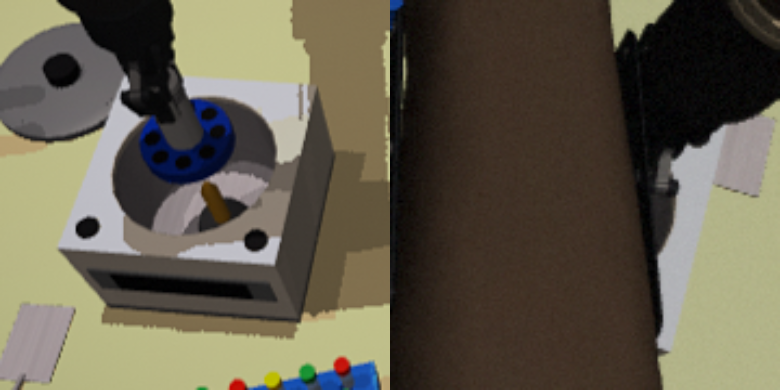

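The left half (scene) shows the upright rotor over the bowl at (185,140), with the brass spindle at (212,200). The arm blocks the top view. A correction of about 4 mm towards -y is needed.

servo_tool --pt "0.02 0.005 0 0 0 0 0" --pt "0.02 0.005 0 0 0 0 0" --pt "0.02 0.005 0.1 0 0 0 0" --pt "0.02 0.005 0.2 0 0 0 0" --pt "0.02 0.005 0.2 0 0 0 0" --pt "0.02 0.005 0.2 0 0 0 0"

```text
time: 15.1
eef_pos: [0.5784, -0.2544, 0.2341]
tcp_rot: [[-0.087, -0.996, -0.002], [-0.996, 0.087, -0.002], [0.002, 0.002, -1.0]]
force: [0.8, -0.3, -3.5]
width: 0.419
finger_force: 61.5
```

Run:
```python
from rotnow import *
p,R,o=now(); print(p,R,o['time'],o['force'],o['wrist_torque'])
look2(np.r_[p[:2],p[2]-.079,-1.66,1.55],.164,p[2]-.005)
c=cam('scene');W=cloud(c);img=c['img'].astype(int)
br=(img[...,0]>img[...,2]+40)&(W[...,2]>.035)&(W[...,2]<.12)&(np.hypot(W[...,0]-.578,W[...,1]+.255)<.03)
s=W[br];f=lambda x:np.hypot(s[:,0]-x[0],s[:,1]-x[1])-np.where(s[:,2]<.096,.010,.010-(s[:,2]-.096)/.014*.006)
o=least_squares(f,[.57,-.25],loss='soft_l1',f_scale=.002);print(len(s),o.x,s[:,2].max())
```

```text
[ 0.57840304 -0.25440203  0.23408089] [[-0.08740806 -0.99617031 -0.00213012]
 [-0.99617085  0.0874117  -0.00167999]
 [ 0.00185975  0.00197512 -0.99999632]] 15.1 [ 0.81358093 -0.25398238 -3.52453589] [ 0.02644975 -0.06713722 -0.01790128]
scene 1062 [ 0.5798 -0.256   0.1551] [-0.002  0.001  1.   ] 0.0008
top few 0
82 [ 0.59681796 -0.25111641] 0.09433859063607841
```

servo_tool --pt "-0.005 0 0.08 0 0 0 0" --pt "-0.005 0 0.16 0 0 0 0" --pt "-0.005 0 0.22 0 0 0 0" --pt "-0.005 0 0.25 0 0 0 0" --pt "-0.005 0 0.28 0 0 0 0" --pt "-0.005 0 0.28 0 0 0 0"

```text
time: 15.85
eef_pos: [0.5783, -0.2532, 0.1773]
tcp_rot: [[-0.088, -0.996, -0.002], [-0.996, 0.088, -0.001], [0.001, 0.002, -1.0]]
force: [-0.4, 0.6, -4.0]
width: 0.419
finger_force: 61.6
```

servo_tool --pt "0 0 0.015 0 0 0 0" --pt "0 0 0.03 0 0 0 0" --pt "0 0 0.03 0 0 0 0"

```text
time: 16.15
eef_pos: [0.5783, -0.2531, 0.1716]
tcp_rot: [[-0.087, -0.996, -0.002], [-0.996, 0.087, -0.001], [0.001, 0.002, -1.0]]
force: [0.2, 0.1, -4.0]
width: 0.417
finger_force: 61.7
```

servo_tool --pt "0 0 0.015 0 0 0 0" --pt "0 0 0.03 0 0 0 0" --pt "0 0 0.03 0 0 0 0"

```text
time: 16.45
eef_pos: [0.5781, -0.2531, 0.1652]
tcp_rot: [[-0.088, -0.996, -0.002], [-0.996, 0.088, -0.001], [0.001, 0.002, -1.0]]
force: [-0.0, 0.4, -3.7]
width: 0.416
finger_force: 61.7
```

servo_tool --pt "0 0 0.025 0 0 0 0" --pt "0 0 0.05 0 0 0 0" --pt "0 0 0.075 0 0 0 0" --pt "0 0 0.1 0 0 0 0" --pt "0 0 0.1 0 0 0 0"

```text
time: 16.95
eef_pos: [0.5777, -0.2531, 0.1446]
tcp_rot: [[-0.088, -0.996, -0.003], [-0.996, 0.088, -0.001], [0.001, 0.003, -1.0]]
force: [-0.2, -0.7, -3.5]
width: 0.414
finger_force: 61.6
```

servo_tool --pt "0 0 0.025 0 0 0 0" --pt "0 0 0.05 0 0 0 0" --pt "0 0 0.075 0 0 0 0" --pt "0 0 0.1 0 0 0 0" --pt "0 0 0.11 0 0 0 0" --pt "0 0 0.12 0 0 0 0" --pt "0 0 0.12 0 0 0 0"

```text
time: 17.65
eef_pos: [0.5782, -0.2533, 0.1215]
tcp_rot: [[-0.087, -0.996, -0.002], [-0.996, 0.087, -0.001], [0.001, 0.002, -1.0]]
force: [-0.6, 0.5, -3.2]
width: 0.416
finger_force: 61.7
```

servo_tool --pt "0 0 0.01 0 0 0 0" --pt "0 0 0.02 0 0 0 0" --pt "0 0 0.025 0 0 0 0" --pt "0 0 0.025 0 0 0 0"

```text
time: 18.05
eef_pos: [0.5782, -0.2533, 0.1166]
tcp_rot: [[-0.087, -0.996, -0.002], [-0.996, 0.087, -0.001], [0.001, 0.002, -1.0]]
force: [-1.4, 1.0, -3.4]
width: 0.419
finger_force: 61.7
```

servo_tool --pt "0 0 0.01 0 0 0 0" --pt "0 0 0.02 0 0 0 0" --pt "0 0 0.02 0 0 0 0"

```text
time: 18.35
eef_pos: [0.578, -0.2532, 0.1124]
tcp_rot: [[-0.088, -0.996, -0.002], [-0.996, 0.088, -0.001], [0.001, 0.002, -1.0]]
force: [-0.1, 0.3, -4.1]
width: 0.42
finger_force: 61.7
```

servo_tool --pt "0 0 0.008 0 0 0 0" --pt "0 0 0.012 0 0 0 0" --pt "0 0 0.012 0 0 0 0"

```text
time: 18.65
eef_pos: [0.5783, -0.2534, 0.1105]
tcp_rot: [[-0.087, -0.996, -0.001], [-0.996, 0.087, -0.001], [0.001, 0.001, -1.0]]
force: [0.2, 0.0, -2.1]
width: 0.414
finger_force: 61.9
```

servo_tool --pt "0 0 0.005 0 0 0 0" --pt "0 0 0.005 0 0 0 0"

```text
time: 18.85
eef_pos: [0.5783, -0.2535, 0.1105]
tcp_rot: [[-0.087, -0.996, -0.001], [-0.996, 0.087, -0.002], [0.002, 0.001, -1.0]]
force: [-3.7, 1.7, 4.9]
width: 0.418
finger_force: 62.7
```

servo_tool --pt "0 0 0.005 0 0 0 0" --pt "0 0 0.005 0 0 0 0"

```text
time: 19.05
eef_pos: [0.5783, -0.2535, 0.1105]
tcp_rot: [[-0.087, -0.996, -0.001], [-0.996, 0.087, -0.002], [0.002, 0.001, -1.0]]
force: [-5.5, 2.2, 11.5]
width: 0.417
finger_force: 63.5
```

servo_tool --pt "0 0 -0.002 0 0 0 0.4" --pt "0 0 -0.002 0 0 0 0.5" --pt "0 0 -0.002 0 0 0 0.7" --pt "0 0 -0.002 0 0 0 1" --pt "0 0 -0.002 0 0 0 1" --pt "0 0 -0.002 0 0 0 1"

```text
time: 19.65
eef_pos: [0.5783, -0.2533, 0.1086]
tcp_rot: [[-0.087, -0.996, -0.002], [-0.996, 0.087, -0.001], [0.001, 0.002, -1.0]]
force: [0.3, 0.4, -0.0]
width: 1.004
finger_force: 0.0
```

servo_tool --pt "0 0 -0.1 0 0 0 1" --pt "0 0 -0.25 0 0 0 1" --pt "0 0 -0.45 0 0 0 1" --pt "0 0 -0.7 0 0 0 1" --pt "0 0 -0.95 0 0 0 1" --pt "0 0 -0.95 0 0 0 1" --pt "0 0 -0.95 0 0 0 1"

```text
time: 20.35
eef_pos: [0.5791, -0.2531, 0.3005]
tcp_rot: [[-0.088, -0.996, 0.002], [-0.996, 0.088, -0.001], [0.001, -0.002, -1.0]]
force: [-0.2, 0.1, -1.7]
width: 1.001
finger_force: 0.0
```

Run:
```python
from rotnow import *
p,R,o=now(); print(p,o['time'],o['force'],o['width'])
c=cam('scene');save('end.png',c['img']);W=cloud(c)
P=W[(c['depth']>0)&(W[...,2]>.125)&(W[...,2]<.158)&(np.hypot(W[...,0]-.579,W[...,1]+.255)<.03)]
print(len(P),np.percentile(P[:,2],[5,50,95]) if len(P) else '', P.mean(0))
```

```text
[ 0.57910612 -0.25305846  0.30047074] 20.35 [-0.20393421  0.0508976  -1.68628036] 1.0009542612067828
244 [0.12754367 0.14609788 0.15250127] [ 0.58368311 -0.25369684  0.14318193]
```

View pics/end.png

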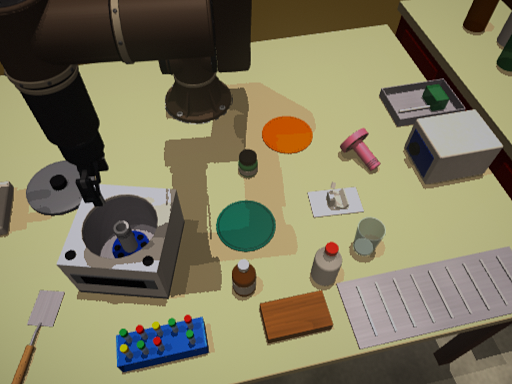

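The rotor sits home in the bowl at (125,240), with its hub top at about 0.151 m against an expected 0.150 m. The beaker, bottles and jar are where they started, and the gripper is clear.

```bash
python3 -c "
from rig import robot
print(robot.sign_off())"
```

```text
the job is handed in; nothing more can be done
None
```

The rotor was stood on the green mat and released, then picked up again, lowered onto the spindle until it was home on the drive boss, and let go; the glassware and bottles still stand where they were, and the job was handed in at about 20 s.

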